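# Free the ball tray and hold it level for painting

### The arm

A 6-joint arm with a two-finger parallel gripper is mounted at the origin on the work surface. World frame = base frame: x ahead of the robot, y to its left, z up, the work surface at z = 0. Lengths are in m, angles in degrees, forces in N, time in s.
With the tool pointing down it reaches from about 0.3 to 0.75 m from the base axis. Payload 8.5 kg.
Tool frame: the origin (TCP) lies between the finger pads; the fingertips stand env.finger_overhang ahead of it and the grasp point (between the pads) lies 2 mm behind it (env.finger_overhang is the distance from the TCP to the fingertips, in m); z points along the fingers, y is the line along which they close (so a half turn about z gives the same grasp; the last joint's range is limited). The gripper opens to 85 mm and grips with 20 to 120 N. Pads are 22 mm wide; open, the fingers measure 114 mm over their backs; the gripper's body (76 mm by 85 mm) begins 54 mm behind the grasp point. The pads swing forward as they close: fully open they stand 13 mm farther back than shut.
Start: joints at [-88.482, 21.807, 74.336, -0, 83.858, -12.336], TCP at [0.132, -0.534, 0.248] pointing down, gripper open.
Joint ranges: [-178.18, 178.18], [-50.72, 133.34], [12.68, 142.11], [-81.47, 261.47], [9.98, 163.14], [-165.26, 165.26]. Speed limits (degrees/s): [136.94, 136.94, 180, 180, 180, 180].

### API

Orientations are given as a 3x3 rotation matrix whose columns are the frame's x, y, z axes.
In Python, from rig import env gives the robot as it stands. The module is installed in compiled form; this text tells all that it offers.
- The arm moves only by the tool jog_arm, never from a script. Its arguments are lists of equal length, an entry for each row: "hand": the finger opening in m, from 0 to 0.0854; "travel": the shift along the world's x, y, z in m, a list of three; "yaw": the turn about the world's z in rad. A call has exactly 5 rows; each row shifts and turns the commanded pose from where the row before left it; what a row does not reach is not made up. A row lasts 1/8 s, in which the tool goes at most 62.5 mm and 10.7 degrees, less where a joint would pass 70% of its speed; a pose out of reach is approached as far as the arm can. A call is refused whole if a number of a shift passes 0.0625 or a number of a turn 0.188, either way. A call with a gripper value outside its range is refused whole. The fingers move at their own pace and stop on an object; "grip_force" is the grip in N (left out, the last holds). Time passes only in rows, so rows that do not move let the fingers close, or fill a call up. It gives the time, the measured TCP pose, the force, the opening and the grip force at its end, in the units of the state.
- env.observe(): the state, without advancing time (a new reading comes with each control period).
- env.get_image(name): name is "scene" or "top" or "wrist"; returns the picture (480x640x3 uint8, red, green, blue); there is no depth.
- env.calibration(name): a dict with "fx", "fy", "cx", "cy" (pixels), "position" and "rotation" of the camera in the world; the wrist camera has in their place "hand_eye" (4x4, takes a point from camera to tool coordinates, whose origin is the TCP and whose axes are the flange's). Camera axes: x right, y down, z forward; pixel columns grow to the right and rows downward; lengths in m; the calibration is good to about 2 mm. A picture is of the moment at which its call begins: read the wrist's pose just before it. calibration takes no time and is no camera call.
- env.close_job(): hands the job in; it is judged then, once.
The state is a dict: "time_s": time; "q": joint angles; "qvel": joint speeds; "joint_efforts": joint torques, N m; "position": TCP position; "tool_rot": TCP orientation; "ft_force": force on the tool from outside, world axes, zero at the start; "wrist_torque": the same for the moment, N m; "grip_width": finger opening in m; "gripper_force": force on a finger pad.
Only numpy, scipy, OpenCV 4.12 (cv2) and the standard library are available. Lean on these libraries where they do the work, as an engineer would, in place of code of your own. Each camera call takes 0.05 s, during which the arm holds its last target. There are 200 camera calls.

### The job

The bare wooden ball has to be painted: turn the red clamp knob on the plywood dock anticlockwise to its stop, slide the gate with the blue fin back towards the knob to its stop, then lift the wooden tray by its arched handle, with the ball loose in its shallow pocket, and carry it over to the metal drip tray. Keep the tray near level all the way so that the ball stays in its pocket, do not touch the ball, and leave the jar, sanding block, watch and brush where they are. Finish while still holding the tray level and still by its handle, centred over the drip tray with its underside about 15 cm above the table, and do not put it down or let go.

Things in the scene. Friction and masses are not known exactly. Their poses are not given: they have to be found in the camera images.
- dock: Fixed plywood dock, 160 x 265 x 12 mm thick (its x, y, z), lying on the table; origin on its underside at table height. In its frame: the tray's nest is centred at y = -65 mm, the gate's fin at y = +26 mm (gate closed) and the knob's axis at y = +97 mm, all at x = 0. Low strips (top 18 mm above the table) stand 2 mm off the tray's sides in x and on its -y side. The dock does not move; its place and yaw vary.
- clamp_knob (a joint): Angle of the red clamp knob, rad: 0 to about 0.1 at the start (locked: its red 45 mm stop arm points at the gate's tail, along the dock's -y, and stops the gate); grows anticlockwise seen from above to a stop at 1.4 (arm points along the dock's +x, gate free). Friction 0.06 N m, stays where it is left.
- knob_grip (a point): Centre of the knob's grip bar, on the knob's vertical axis, 54.5 mm above the table. The bar is 42 mm long (along the dock's y at joint value 0, turning with the knob), 14 mm thick, and spans 34.5 to 68.5 mm above the table. Its y axis lies along the bar.
- gate (a joint): Travel of the sliding gate, m: 0 at the start (its aluminium tongue, 30 mm wide and 8 mm thick, reaches 18 mm over the tray's edge and stops it from being lifted), grows along the dock's +y towards the knob to a stop at 0.030 (tray clear). Friction about 1.5 N, stays where it is left.
- gate_fin (a point): Centre of the part to grip of the gate's upright blue fin, 67 mm above the table. The fin is 14 mm thick (dock's x) and 24 mm long (dock's y), its top 85.5 mm above the table. It moves with the gate, along the dock's y.
- tray_handle (a point): Centre of the tray's handle bar, 86 mm above the tray's underside, so 98 mm above the table while docked. Bar 16 x 16 mm in section, along the tray's x (the dock's x while docked), clear for 104 mm between its two upright posts. The tray is a wooden plate 130 x 100 x 12 mm (x, y, z), in all 94 mm high and about 0.22 kg (varies); its z axis is vertical when level. The bar passes over the ball's centre, the balance point.
- pocket (a point): Point of the tray where the ball's centre is when the ball sits in the middle of the pocket: 30 mm above the tray's underside. The pocket is a round hole 36 mm across and 4 mm deep; the ball has some 6 mm of play in it and rolls out when the tray is tipped by about 35 degrees.
- ball_center (a point): Centre of the loose pale wooden ball, 44 mm in diameter, about 32 g. Its top is 52 mm above the tray's underside, 26 mm below the handle bar.
- drip_middle (a point): Middle of the floor of the fixed shallow steel drip tray, 160 x 220 mm (its x, y), rim 14 mm high. Its place and yaw vary.
- jar: Bystander: yellow paint jar with a white cap, 48 mm in diameter, 62 mm high, standing between dock and drip tray; origin at its underside's centre.
- sander: Bystander: green sanding block, 66 x 36 x 28 mm, between dock and drip tray; origin at its underside's centre.
- watch: Bystander: black wristwatch lying flat with its strap open, 185 mm long (its x), 42 mm across and 11 mm high, beyond the dock; origin at its underside's centre.
- brush: Bystander: paint brush 180 mm long (its x), lying beyond the drip tray; origin on its underside.
- ball: The same wooden ball; this origin turns with it as it rolls, so go by its centre.
- tray: The whole wooden tray, with its origin at the centre of its underside, x along its handle bar, z up when level.
Things that resemble listed ones, but are neither listed nor needed, are in the scene too. There is more than one size of the tray; the job needs the largest. What is shaped like the ball but orange is not meant.

How it is judged:
By the outcome, as a careful person would: the job done as asked, in the order asked, and still so for the second after the job is handed in, while the arm keeps its last pose, push and grip.
It also fails if it takes over 69 s, if anything falls off the work surface, if the arm or the gripper's body presses on something with over 40 N, if the wrist force passes 120 N, or if a joint passes its speed limit or range.

## Working session

There is one attempt and no reset: what is moved stays moved. The work goes in short steps, Python scripts to look and compute and a tool call to move; the robot and the scene stay as the last step left them, time stands still between calls to the robot, and variables do not carry over. Pictures are saved under pics/ and viewed, at most 10 in all, crops included, and the job is handed in when it is done.

Besides the shell and the picture viewer there is one more tool, called by a JSON object that holds its "name" and its "arguments". jog_arm: Moves the arm, as the interface text tells. Its arguments: {"type":"object","properties":{"hand":{"type":"array"},"travel":{"type":"array"},"yaw":{"type":"array"},"grip_force":{"type":"number"}},"required":["hand","travel","yaw"]}

```bash
mkdir -p pics; cat > h.py <<'E'
import numpy as np, cv2
from rig import env
def cam(name):
    c=env.calibration(name)
    K=(c['fx'],c['fy'],c['cx'],c['cy'])
    if 'position' in c: return K,np.array(c['position']),np.array(c['rotation'])
    s=env.observe(); H=np.array(c['hand_eye']); R=np.array(s['tool_rot'])
    return K,np.array(s['position'])+R@H[:3,3],R@H[:3,:3]
def ray(cm,u,v,z):
    K,p,R=cm; d=R@np.array([(u-K[2])/K[0],(v-K[3])/K[1],1]); return p+d*(z-p[2])/d[2]
def proj(cm,P):
    K,p,R=cm; q=R.T@(np.array(P)-p); return np.array([K[0]*q[0]/q[2]+K[2],K[1]*q[1]/q[2]+K[3]])
def snap(name,f):
    cm=cam(name); im=env.get_image(name); cv2.imwrite('pics/'+f,im[:,:,::-1]); return cm,im
E
python3 - <<'E'
from h import *
for n in('top','scene'):
    cm,im=snap(n,n+'0.png'); print(n,cm[1].round(3),cm[2].round(3).tolist(),cm[0])
print(env.finger_overhang, {k:np.round(v,3).tolist() for k,v in env.observe().items()})
E
```

```text
top [ 0.322 -0.008  1.221] [[-0.04, -0.975, 0.22], [-0.999, 0.038, -0.014], [0.006, -0.221, -0.975]] (533.5328337209514, 533.5328337209514, 326.3005720654364, 237.5594997919819)
scene [1.102 0.481 0.524] [[-0.699, 0.361, -0.617], [0.715, 0.36, -0.6], [0.005, -0.86, -0.509]] (474.84395489871713, 474.84395489871713, 325.63835790737954, 235.92461810638733)
0.017 {'time_s': 0.1, 'q': [-88.483, 21.838, 74.378, 0.001, 83.861, -12.335], 'qvel': [0.034, -0.017, -0.144, -0.0, 0.053, 0.093], 'joint_efforts': [0.002, -44.922, -23.166, -0.0, 0.004, 0.0], 'position': [0.132, -0.534, 0.248], 'tool_rot': [[0.971, 0.239, -0.0], [0.239, -0.971, 0.001], [0.0, -0.001, -1.0]], 'ft_force': [-0.02, 0.802, 0.581], 'wrist_torque': [0.008, -0.041, -0.002], 'gripper_force': 0.0, 'grip_width': 0.085}
```

View pics/top0.png

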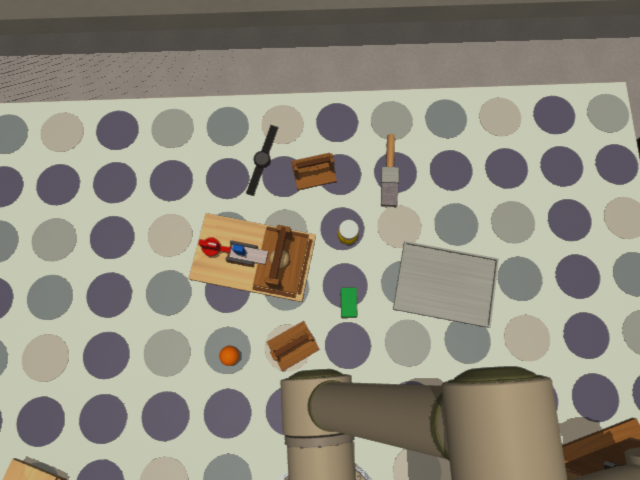

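View pics/scene0.png

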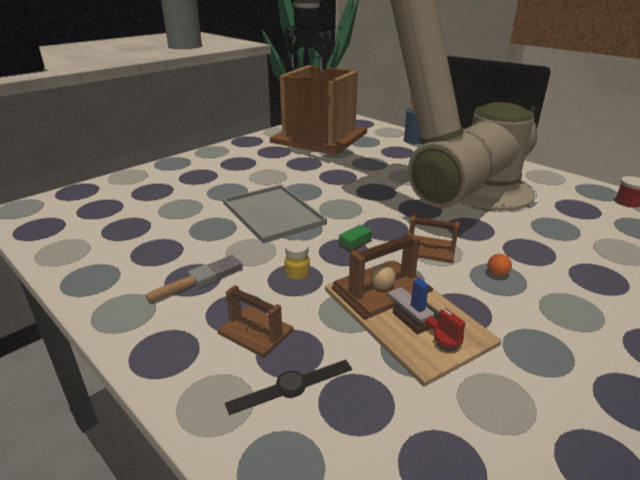

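The top view shows the dock at px (190–314, 214–300) with the knob at (211,246), fin at (238,249) and handle at (280,257). The drip tray corners are about (405,243), (498,257), (490,326) and (394,310). The jar (348,232) and sander (349,302) stand between them. In the scene view the fin is at (420,295), the knob at (450,330) and the handle at (385,255).

```bash
python3 - <<'E'
from h import *
top=cam('top'); sc=cam('scene')
im=cv2.imread('pics/top0.png'); hsv=cv2.cvtColor(im,cv2.COLOR_BGR2HSV)
def blob(mask,box):
    m=np.zeros_like(mask); x0,y0,x1,y1=box; m[y0:y1,x0:x1]=mask[y0:y1,x0:x1]
    cs,_=cv2.findContours(m,0,2); return max(cs,key=cv2.contourArea)
dock=[ray(top,*p,0.012)[:2] for p in [(206,214),(314,236),(302,300),(190,282)]]
# wood mask refinement
m=cv2.inRange(hsv,(8,50,60),(28,255,255)); c=blob(m,(180,205,325,310))
r=cv2.minAreaRect(c); bp=cv2.boxPoints(r); print('dock px box',bp.round(1).tolist(),cv2.contourArea(c))
w=np.array([ray(top,*p,0.012)[:2] for p in bp]); print(w.round(4).tolist(),w.mean(0))
print('manual',np.round(dock,4).tolist(),np.mean(dock,0))
d=[ray(top,*p,0.014)[:2] for p in [(405,243),(498,257),(490,326),(394,310)]]
print('drip',np.round(d,4).tolist(),np.mean(d,0))
for nm,box,h1,h2,z in[('red',(195,230,236,262),None,None,.0685),('blue',(225,238,250,262),100,130,.08)]:
    mk=cv2.inRange(hsv,(h1,120,60),(h2,255,255)) if h1 else cv2.inRange(hsv,(0,150,60),(6,255,255))|cv2.inRange(hsv,(172,150,60),(180,255,255))
    c=blob(mk,box); rr=cv2.minAreaRect(c); print(nm,rr,ray(top,*rr[0],z).round(4))
big=cv2.resize(im[200:340,180:510],None,fx=2.4,fy=2.4,interpolation=cv2.INTER_CUBIC); cv2.imwrite('pics/topcrop.png',big)
E
```

```text
dock px box [[187.60000610351562, 279.1000061035156], [201.60000610351562, 208.89999389648438], [316.0, 231.8000030517578], [302.0, 302.0]] 7794.5
[[0.5099, 0.2938], [0.675, 0.2638], [0.6095, -0.0028], [0.4477, 0.0347]] [0.56052688 0.14736255]
manual [[0.6623, 0.2534], [0.5996, 0.0023], [0.4522, 0.0346], [0.5031, 0.2882]] [0.55429807 0.14459657]
drip [[0.5744, -0.2078], [0.5332, -0.4198], [0.3773, -0.3845], [0.4213, -0.1718]] [ 0.47657608 -0.29598546]
red ((214.0, 246.5), (17.0, 32.0), 90.0) [0.5714 0.2228 0.0685]
blue ((238.6499786376953, 249.05001831054688), (13.28156566619873, 8.538147926330566), 18.434947967529297) [0.5612 0.1668 0.08  ]
```

View pics/topcrop.png

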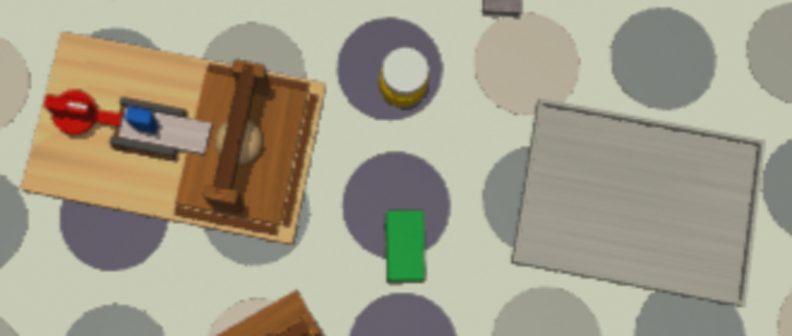

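The crop confirms the layout: knob arm pointing at the gate tail, dock yaw about -14°, drip tray nearly parallel. I'll move over the dock for a close look.

{"name": "jog_arm", "arguments": {"hand": [0.06,0.06,0.06,0.06,0.06], "travel": [[0.028,0.046,0],[0.028,0.046,0],[0.028,0.046,0],[0.028,0.046,0],[0.028,0.046,0]], "yaw": [0.072,0.072,0.072,0.072,0.072], "grip_force": 40}}

```text
time_s: 0.72
position: [0.2722, -0.3023, 0.2482]
tool_rot: [[0.823, 0.568, -0.0], [0.568, -0.823, 0.0], [0.0, -0.0, -1.0]]
ft_force: [0.7, 0.2, 0.0]
grip_width: 0.0601
gripper_force: 0.0
```

{"name": "jog_arm", "arguments": {"hand": [0.06,0.06,0.06,0.06,0.06], "travel": [[0.028,0.046,0],[0.028,0.046,0],[0.028,0.046,0],[0.028,0.046,0],[0.028,0.046,0]], "yaw": [0.072,0.072,0.072,0.072,0.072]}}

```text
time_s: 1.35
position: [0.4123, -0.0723, 0.2483]
tool_rot: [[0.57, 0.822, -0.0], [0.822, -0.57, -0.0], [-0.0, -0.0, -1.0]]
ft_force: [0.2, -0.4, 0.2]
grip_width: 0.0601
gripper_force: 0.0
```

{"name": "jog_arm", "arguments": {"hand": [0.06,0.06,0.06,0.06,0.06], "travel": [[0.028,0.046,0],[0.028,0.046,0],[0.028,0.046,0],[0.028,0.046,0],[0,0,0]], "yaw": [0.072,0.072,0.072,0.072,0.072]}}

```text
time_s: 1.98
position: [0.5245, 0.1127, 0.2474]
tool_rot: [[0.24, 0.971, -0.001], [0.971, -0.24, 0.0], [0.0, -0.001, -1.0]]
ft_force: [-0.3, -1.4, 0.6]
grip_width: 0.0598
gripper_force: 0.0
```

```bash
python3 - <<'E'
from h import *
s=env.observe(); print(s['time_s'],s['position'],np.round(s['tool_rot'],3).tolist(),s['qvel'])
cm,im=snap('wrist','w1.png'); np.savez('w1.npz',K=cm[0],p=cm[1],R=cm[2]); print(cm[1])
top=cam('top')
for pts,z in(([(205.8,213.3),(315.4,234.2),(302.5,301.3),(189.6,278.3)],.012),([(404.6,241.7),(497.9,259.2),(489.2,326.7),(393.3,309.6)],.014)):
    w=np.array([ray(top,*p,z)[:2] for p in pts]); print(w.round(4).tolist(),w.mean(0)); e=(w[0]-w[1]+w[3]-w[2]); print('yaw',np.degrees(np.arctan2(-e[0],e[1])))
E
```

```text
1.975 [0.52447241 0.11273912 0.24738758] [[0.24, 0.971, -0.001], [0.971, -0.24, 0.0], [0.0, -0.001, -1.0]] [ -2.95791358  -1.81812941   2.75341791  -0.76795266  -0.10339593
 -34.61666893]
[0.5410533  0.18194674 0.37190522]
[[0.664, 0.2539], [0.6038, -0.0011], [0.4492, 0.0335], [0.5116, 0.2892]] [0.55716019 0.1438686 ]
yaw -13.502138444532616
[[0.5776, -0.2071], [0.5281, -0.419], [0.3758, -0.3825], [0.4223, -0.1703]] [ 0.47594366 -0.29473986]
yaw -12.74630414856134
```

View pics/w1.png

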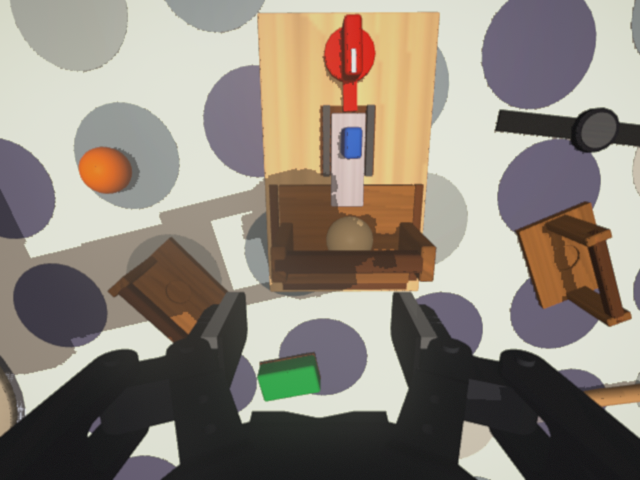

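The wrist view shows the knob bar at about px (352,47), the fin top at (352,142), the ball at (350,237) and the handle bar at about (350,260). The yaw looks aligned.

```bash
cat >> h.py <<'E'
def rect(im,lo,hi,box):
    hsv=cv2.cvtColor(im,cv2.COLOR_RGB2HSV); m=np.zeros(im.shape[:2],np.uint8); x0,y0,x1,y1=box
    m[y0:y1,x0:x1]=cv2.inRange(hsv,lo,hi)[y0:y1,x0:x1]
    c=max(cv2.findContours(m,0,2)[0],key=cv2.contourArea); return c,cv2.minAreaRect(c),cv2.boundingRect(c)
E
python3 - <<'E'
from h import *
d=np.load('w1.npz'); cm=(d['K'],d['p'],d['R']); im=cv2.imread('pics/w1.png')[:,:,::-1].copy()
c,r,b=rect(im,(100,100,30),(130,255,255),(320,110,385,180)); print('blue',r,b,ray(cm,*r[0],.083).round(4))
c,r,b=rect(im,(0,150,30),(8,255,255),(300,0,400,130)); print('red',b)
# dock plank edges
hsv=cv2.cvtColor(im,cv2.COLOR_RGB2HSV)
m=cv2.inRange(hsv,(8,60,120),(28,255,255))
L=[];Rr=[]
for v in range(20,175,5):
    x=np.where(m[v,240:460])[0]+240; L.append(ray(cm,x.min(),v,.012)[:2]); Rr.append(ray(cm,x.max()+1,v,.012)[:2])
L,Rr=np.array(L),np.array(Rr)
for E in(L,Rr):
    vx,vy,x0,y0=cv2.fitLine(E.astype(np.float32),cv2.DIST_HUBER,0,.01,.01).ravel(); print('edge',np.degrees(np.arctan2(vy,vx)),x0,y0)
mid=(L+Rr)/2; print('width',np.linalg.norm(L-Rr,axis=1).mean(), mid[0],mid[-1])
v0=[v for v in range(0,40) if m[v,300]][0]; print('top row',v0,ray(cm,348,v0,.012)[:2])
cv2.imwrite('pics/w1c.png',cv2.resize(cv2.imread('pics/w1.png')[0:180,270:430],None,fx=3.3,fy=3.3,interpolation=cv2.INTER_CUBIC))
E
```

```text
blue ((352.5, 142.5), (29.0, 17.0), 90.0) (344, 128, 18, 30) [0.5636 0.1685 0.083 ]
red (324, 14, 51, 98)
edge 76.322334 0.496267 0.22549506
edge 76.427956 0.6501504 0.18728775
width 0.15855566736268525 [0.58756099 0.26693433] [0.55747228 0.14158054]
top row 13 [0.58877949 0.27217047]
```

View pics/w1c.png

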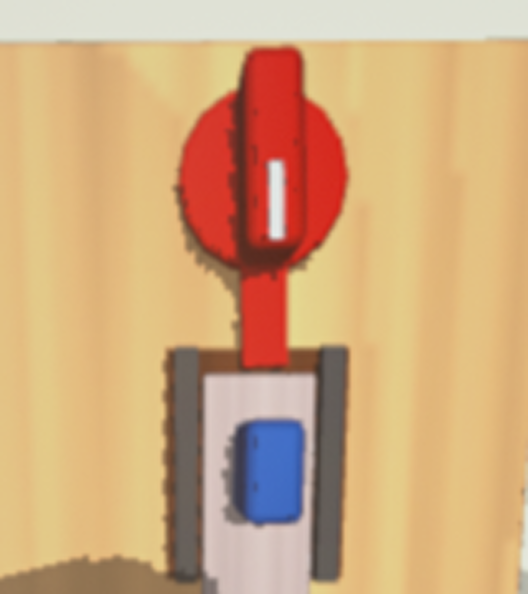

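{"name": "jog_arm", "arguments": {"hand": [0.06,0.06,0.06,0.06,0.06], "travel": [[0.019,0.043,-0.04],[0.019,0.043,-0.04],[0.018,0.042,-0.04],[0,0,-0.015],[0,0,0]], "yaw": [0,0,0,0,0]}}

```text
time_s: 2.65
position: [0.5791, 0.2372, 0.1125]
tool_rot: [[0.247, 0.969, -0.002], [0.969, -0.247, -0.001], [-0.001, -0.002, -1.0]]
ft_force: [0.4, -1.0, 0.8]
grip_width: 0.06
gripper_force: 0.0
```

```bash
python3 - <<'E'
from h import *
d=np.load('w1.npz'); cm=(d['K'],d['p'],d['R']); print('bar',ray(cm,353,44.5,.0685), ray(cm,270+263/3.3,178/3.3,.0345))
s=env.observe(); print(s['position'],s['tool_rot'][:,1])
c,im=snap('wrist','w2.png'); np.savez('w2.npz',K=c[0],p=c[1],R=c[2]); print(proj(c,[.5804,.2377,.0685]),proj(c,[.5637,.1687,.0855]))
_,r,b=rect(im,(0,150,30),(8,255,255),(200,100,450,480)); print(r,b)
E
```

```text
bar [0.58037055 0.23686506 0.0685    ] [0.58057004 0.23674058 0.0345    ]
[0.57914037 0.23724552 0.11247812] [ 0.96891742 -0.24737527 -0.00212508]
[322.88717277 280.10452752] [324.50318929 423.4058635 ]
((317.3793029785156, 269.5517272949219), (72.42118835449219, 100.64688873291016), 21.801410675048828) (287, 221, 73, 104)
```

View pics/w2.png

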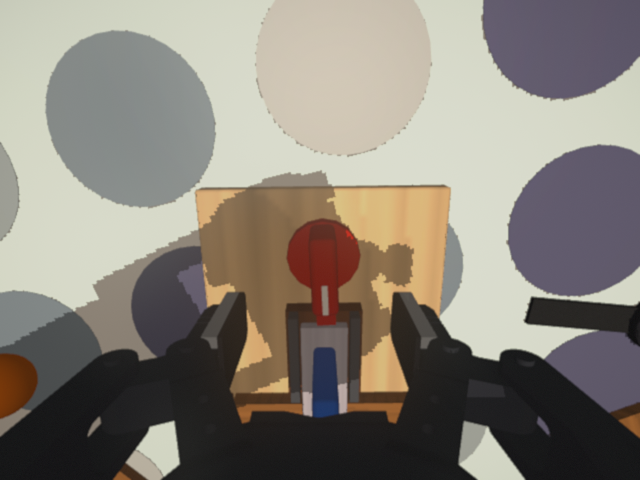

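The knob bar is centred between the fingers at px (323,275). Descending and closing.

{"name": "jog_arm", "arguments": {"hand": [0.06,0.06,0.045,0.0,0.0], "travel": [[0.001,0,-0.03],[0,0,-0.027],[0,0,0],[0,0,0],[0,0,0]], "yaw": [0,0,0,0,0]}}

```text
time_s: 3.32
position: [0.5818, 0.2379, 0.0584]
tool_rot: [[0.247, 0.969, 0.004], [0.969, -0.247, 0.0], [0.001, 0.004, -1.0]]
ft_force: [0.6, -0.2, 4.5]
grip_width: 0.0132
gripper_force: 42.3
```

{"name": "jog_arm", "arguments": {"hand": [0,0,0,0,0], "travel": [[0,0,0],[0,0,0],[0,0,0],[0,0,0],[0,0,0]], "yaw": [0,0,0.08,0.12,0.12]}}

```text
time_s: 3.95
position: [0.5816, 0.2379, 0.0584]
tool_rot: [[-0.075, 0.997, 0.003], [0.997, 0.075, 0.0], [-0.0, 0.003, -1.0]]
ft_force: [-0.2, -2.4, 7.6]
grip_width: 0.0132
gripper_force: 42.4
```

{"name": "jog_arm", "arguments": {"hand": [0,0,0,0,0], "travel": [[0,0,0],[0,0,0],[0,0,0],[0,0,0],[0,0,0]], "yaw": [0.16,0.16,0.16,0.16,0.16]}}

```text
time_s: 4.58
position: [0.5814, 0.2378, 0.0584]
tool_rot: [[-0.768, 0.64, 0.003], [0.64, 0.768, -0.0], [-0.002, 0.002, -1.0]]
ft_force: [-1.0, -3.4, 8.6]
grip_width: 0.0131
gripper_force: 42.5
```

{"name": "jog_arm", "arguments": {"hand": [0,0,0,0,0], "travel": [[0,0,0],[0,0,0],[0,0,0],[0,0,0],[0,0,0]], "yaw": [0.1,0.07,0.07,0.05,0]}}

```text
time_s: 5.2
position: [0.5814, 0.2377, 0.0584]
tool_rot: [[-0.917, 0.398, 0.003], [0.398, 0.917, -0.0], [-0.003, 0.001, -1.0]]
ft_force: [-1.8, -3.4, 9.4]
grip_width: 0.0134
gripper_force: 42.6
```

```bash
python3 - <<'E'
from h import *
s=env.observe(); y=s['tool_rot'][:,1]; print(np.degrees(np.arctan2(y[1],y[0])),s['wrist_torque'],s['ft_force'],s['position'])
E
```

```text
66.51787427590737 [-0.52129951  0.38738758 -0.19302436] [-1.75023658 -3.35222404  9.40487514] [0.58137376 0.23769764 0.05837708]
```

{"name": "jog_arm", "arguments": {"hand": [0,0,0,0,0], "travel": [[0,0,0],[0,0,0],[0,0,0],[0,0,0],[0,0,0]], "yaw": [0.03,0.03,0.03,0,0]}}

```text
time_s: 5.82
position: [0.5813, 0.2377, 0.0585]
tool_rot: [[-0.948, 0.319, 0.002], [0.319, 0.948, 0.001], [-0.002, 0.002, -1.0]]
ft_force: [-2.5, -2.8, 10.3]
grip_width: 0.0134
gripper_force: 79.0
```

```bash
python3 - <<'E'
from h import *
s=env.observe(); y=s['tool_rot'][:,1]; print(np.degrees(np.arctan2(y[1],y[0])),s['wrist_torque'],s['ft_force'],s['position'])
E
```

```text
71.39817906721333 [-0.42375398  0.43854493 -2.17046013] [-2.53014511 -2.84553011 10.28474654] [0.58131797 0.23772533 0.05847576]
```

{"name": "jog_arm", "arguments": {"hand": [0.0,0.03,0.03,0.03,0.03], "travel": [[0,0,0],[0,0,0],[0,0,0.01],[0,0,0.03],[0,0,0.035]], "yaw": [-0.08,-0.01,0,0,0]}}

```text
time_s: 6.45
position: [0.5805, 0.2381, 0.1324]
tool_rot: [[-0.918, 0.397, -0.001], [0.397, 0.918, -0.0], [0.001, -0.0, -1.0]]
ft_force: [-0.6, 0.3, 0.4]
grip_width: 0.03
gripper_force: 0.0
```

{"name": "jog_arm", "arguments": {"hand": [0.03,0.03,0.03,0.03,0.03], "travel": [[-0.003,-0.014,0],[-0.003,-0.014,0],[-0.003,-0.014,0],[-0.004,-0.014,0],[-0.004,-0.013,0]], "yaw": [-0.16,-0.16,-0.16,-0.16,-0.16]}}

```text
time_s: 7.08
position: [0.5636, 0.1686, 0.132]
tool_rot: [[-0.349, 0.937, 0.001], [0.937, 0.349, 0.0], [-0.0, 0.001, -1.0]]
ft_force: [-0.6, -0.4, 0.2]
grip_width: 0.0301
gripper_force: 0.0
```

{"name": "jog_arm", "arguments": {"hand": [0.05,0.05,0.05,0.05,0.05], "travel": [[0,0,0],[0,0,0],[0,0,0],[0,0,0],[0,0,0]], "yaw": [-0.15,-0.15,-0.15,-0.15,0]}}

```text
time_s: 7.7
position: [0.5638, 0.1691, 0.1319]
tool_rot: [[0.235, 0.972, 0.001], [0.972, -0.235, 0.0], [0.0, 0.001, -1.0]]
ft_force: [-0.5, -0.2, -0.4]
grip_width: 0.0499
gripper_force: 0.0
```

```bash
python3 - <<'E'
from h import *
s=env.observe(); y=s['tool_rot'][:,1]; print(np.degrees(np.arctan2(y[1],y[0])),s['wrist_torque'],s['ft_force'],s['position'])
c,im=snap('wrist','w3.png'); print(proj(c,[.5637,.1687,.0855]))
_,r,b=rect(im,(100,100,30),(130,255,255),(250,200,400,450)); print(r,b)
E
```

```text
-13.562846421793228 [-0.04753256 -0.00619902 -0.03707618] [-0.53974012 -0.16141734 -0.42369362] [0.56375908 0.16912304 0.13190883]
[320.48674139 280.54606042]
((321.5, 266.5), (63.0, 25.0), 90.0) (309, 235, 26, 64)
```

View pics/w3.png

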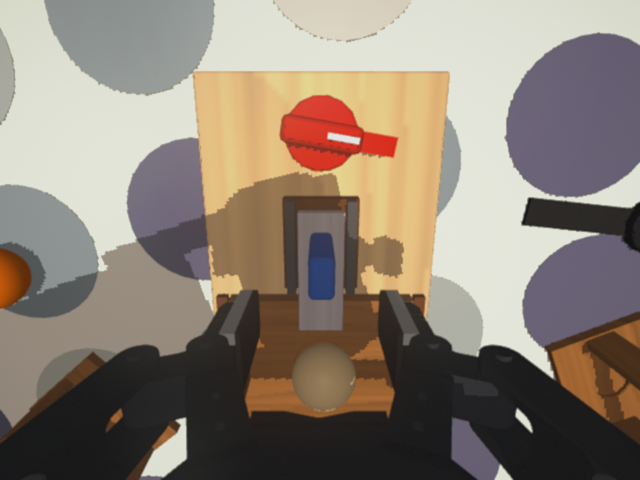

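The knob arm now points along dock +x (px (380,143)), and the fin is centred between the fingers at (321,270). I'll grip the fin next.

{"name": "jog_arm", "arguments": {"hand": [0.05,0.05,0.05,0,0], "travel": [[0,0,-0.035],[0,0,-0.03],[0,0,0],[0,0,0],[0,0,0]], "yaw": [0,0,0,0,0]}}

```text
time_s: 8.38
position: [0.5645, 0.1691, 0.0678]
tool_rot: [[0.236, 0.972, 0.003], [0.972, -0.236, 0.0], [0.001, 0.003, -1.0]]
ft_force: [11.5, -2.2, 4.5]
grip_width: 0.0144
gripper_force: 7.6
```

{"name": "jog_arm", "arguments": {"hand": [0,0,0,0,0], "travel": [[0,0,0],[0.0015,0.006,0],[0.0015,0.006,0],[0.0015,0.006,0],[0.0015,0.006,0]], "yaw": [0,0,0,0,0]}}

```text
time_s: 9.0
position: [0.5708, 0.193, 0.0679]
tool_rot: [[0.237, 0.972, 0.003], [0.972, -0.237, -0.0], [0.001, 0.003, -1.0]]
ft_force: [2.5, -2.3, 6.2]
grip_width: 0.0133
gripper_force: 42.8
```

{"name": "jog_arm", "arguments": {"hand": [0,0,0,0,0], "travel": [[0.001,0.004,0],[0.001,0.003,0],[0,0.001,0],[0,0.001,0],[0,0,0]], "yaw": [0,0,0,0,0]}}

```text
time_s: 9.62
position: [0.5722, 0.1987, 0.0677]
tool_rot: [[0.237, 0.972, 0.001], [0.972, -0.237, -0.006], [-0.005, 0.002, -1.0]]
ft_force: [-2.3, -18.7, 9.7]
grip_width: 0.0134
gripper_force: 43.3
```

{"name": "jog_arm", "arguments": {"hand": [0.0,0.045,0.045,0.045,0.045], "travel": [[0,-0.002,0],[0,0,0],[0,0,0.01],[0,0,0.045],[0,0,0.055]], "yaw": [0,0,0,0,0]}}

```text
time_s: 10.25
position: [0.5711, 0.2003, 0.1774]
tool_rot: [[0.236, 0.972, -0.002], [0.972, -0.236, -0.0], [-0.001, -0.002, -1.0]]
ft_force: [0.9, -0.9, 0.7]
grip_width: 0.0447
gripper_force: 0.0
```

{"name": "jog_arm", "arguments": {"hand": [0.07,0.07,0.07,0.07,0.07], "travel": [[-0.005,-0.02,0],[-0.005,-0.02,0],[-0.005,-0.02,0],[-0.005,-0.02,0],[-0.005,-0.02,0]], "yaw": [0.16,0.16,0.16,0.16,0.16]}}

```text
time_s: 10.88
position: [0.5464, 0.0998, 0.1769]
tool_rot: [[-0.537, 0.844, 0.0], [0.844, 0.537, 0.0], [0.0, 0.0, -1.0]]
ft_force: [0.0, -0.1, 1.5]
grip_width: 0.0699
gripper_force: 0.0
```

{"name": "jog_arm", "arguments": {"hand": [0.07,0.07,0.07,0.07,0.07], "travel": [[-0.005,-0.02,0],[0,0,0],[0,0,0],[0,0,0],[0,0,0]], "yaw": [0.16,0.16,0.16,0.16,0.13]}}

```text
time_s: 11.5
position: [0.5416, 0.0804, 0.1769]
tool_rot: [[-0.973, 0.232, 0.0], [0.232, 0.973, 0.0], [-0.0, 0.0, -1.0]]
ft_force: [0.9, 0.1, -0.3]
grip_width: 0.0699
gripper_force: 0.0
```

```bash
python3 - <<'E'
from h import *
s=env.observe(); y=s['tool_rot'][:,1]; print(np.degrees(np.arctan2(y[1],y[0])),s['q'],s['position'])
c,im=snap('wrist','w4.png'); print('handle',proj(c,[.5423,.0802,.106]))
t,imt=snap('top','t4.png')
for P in([.5423,.0802,.106],[.5708,.1979,.0855]): print('top',proj(t,P))
sc,ims=snap('scene','s4.png'); print(proj(sc,[.5708,.1979,.0855]),proj(sc,[.5637,.1687,.0855]),rect(ims,(100,120,30),(130,255,255),(380,240,470,340))[2])
E
```

```text
76.55808341521535 [-3.95504942e+00  2.51187618e+01  8.14955957e+01  1.17011502e-02
  7.33719569e+01 -8.05164785e+01] [0.54159214 0.08038281 0.17690281]
handle [319.34393394 266.55956199]
top [277.58462094 253.75233437]
top [223.93123274 244.74541926]
[435.17299185 291.40447544] [421.76943078 281.4188748 ] (427, 289, 15, 33)
```

View pics/w4.png

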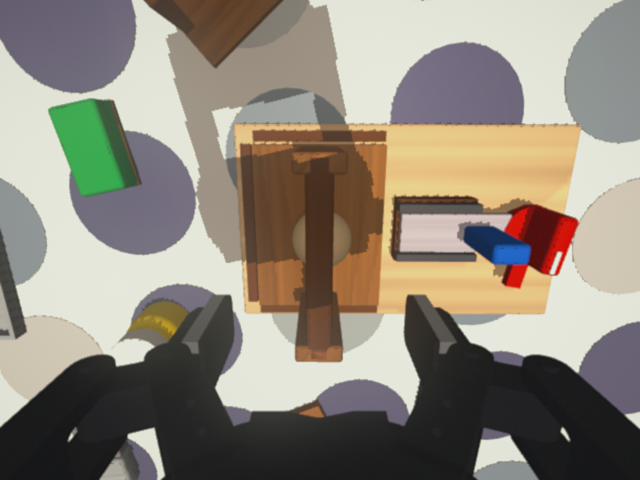

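View pics/s4.png

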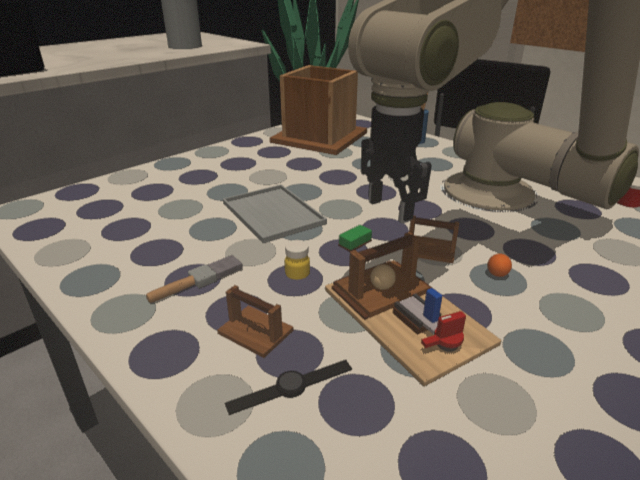

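The handle bar is centred between the fingers at px (319,250), and the tongue has retracted clear of the tray edge (395 vs 387). The scene view confirms both the open gate and the turned knob. Now I'll grasp the handle.

{"name": "jog_arm", "arguments": {"hand": [0.07,0.07,0.07,0.07,0], "travel": [[0,0,-0.03],[0,0,-0.03],[0,0,-0.021],[0,0,0],[0,0,0]], "yaw": [0,0,0,0,0], "grip_force": 60}}

```text
time_s: 12.28
position: [0.5422, 0.0801, 0.0963]
tool_rot: [[-0.971, 0.239, 0.001], [0.239, 0.971, -0.0], [-0.001, 0.0, -1.0]]
ft_force: [-0.6, -0.1, 0.2]
grip_width: 0.0537
gripper_force: 0.0
```

{"name": "jog_arm", "arguments": {"hand": [0,0,0,0,0], "travel": [[0,0,0],[0,0,0],[0,0,0],[0,0,0],[0,0,0]], "yaw": [0,0,0,0,0]}}

```text
time_s: 12.9
position: [0.5421, 0.0803, 0.096]
tool_rot: [[-0.971, 0.237, 0.001], [0.237, 0.971, 0.0], [-0.001, 0.001, -1.0]]
ft_force: [0.3, 3.6, 6.0]
grip_width: 0.015
gripper_force: 59.5
```

{"name": "jog_arm", "arguments": {"hand": [0,0,0,0,0], "travel": [[0,0,0.002],[0,0,0.004],[0,0,0.006],[0,0,0.008],[0,0,0.01]], "yaw": [0,0,0,0,0]}}

```text
time_s: 13.52
position: [0.5417, 0.08, 0.1259]
tool_rot: [[-0.971, 0.238, -0.0], [0.238, 0.971, -0.0], [0.0, -0.0, -1.0]]
ft_force: [-0.0, -0.3, -4.1]
grip_width: 0.0151
gripper_force: 58.4
```

{"name": "jog_arm", "arguments": {"hand": [0,0,0,0,0], "travel": [[0,0,0.012],[0,0,0.014],[0,0,0.016],[0,0,0.016],[0,0,0.016]], "yaw": [0,0,0,0,0]}}

```text
time_s: 14.15
position: [0.5416, 0.08, 0.2006]
tool_rot: [[-0.971, 0.237, 0.001], [0.237, 0.971, -0.0], [-0.001, 0.0, -1.0]]
ft_force: [-0.1, -0.2, -1.7]
grip_width: 0.015
gripper_force: 58.4
```

{"name": "jog_arm", "arguments": {"hand": [0,0,0,0,0], "travel": [[0,0,0.014],[0,-0.002,0.01],[-0.001,-0.006,0.006],[-0.002,-0.01,0.003],[-0.003,-0.014,0.001]], "yaw": [0,0,0,0,0]}}

```text
time_s: 14.78
position: [0.5354, 0.0472, 0.2331]
tool_rot: [[-0.971, 0.237, -0.001], [0.237, 0.971, -0.0], [0.001, -0.0, -1.0]]
ft_force: [0.5, 0.0, -2.7]
grip_width: 0.0151
gripper_force: 58.5
```

{"name": "jog_arm", "arguments": {"hand": [0,0,0,0,0], "travel": [[-0.003,-0.018,0],[-0.004,-0.02,0],[-0.004,-0.02,0],[-0.004,-0.02,0],[-0.004,-0.02,0]], "yaw": [0,0,0,0,0]}}

```text
time_s: 15.4
position: [0.5161, -0.0516, 0.2331]
tool_rot: [[-0.971, 0.238, -0.001], [0.238, 0.971, 0.0], [0.001, -0.0, -1.0]]
ft_force: [0.5, -1.2, -3.2]
grip_width: 0.0151
gripper_force: 58.5
```

{"name": "jog_arm", "arguments": {"hand": [0,0,0,0,0], "travel": [[-0.004,-0.02,0],[-0.004,-0.02,0],[-0.004,-0.02,0],[-0.004,-0.02,0],[-0.004,-0.02,0]], "yaw": [0,0,0,0,0]}}

```text
time_s: 16.02
position: [0.4959, -0.1515, 0.2331]
tool_rot: [[-0.971, 0.238, -0.001], [0.238, 0.971, 0.0], [0.001, 0.0, -1.0]]
ft_force: [0.1, -0.4, -3.7]
grip_width: 0.0149
gripper_force: 58.5
```

{"name": "jog_arm", "arguments": {"hand": [0,0,0,0,0], "travel": [[-0.004,-0.02,0],[-0.004,-0.02,0],[-0.003,-0.02,0],[-0.003,-0.02,0],[-0.003,-0.018,0]], "yaw": [0,0,0,0,0]}}

```text
time_s: 16.65
position: [0.4795, -0.2494, 0.2333]
tool_rot: [[-0.971, 0.238, 0.0], [0.238, 0.971, -0.0], [-0.0, -0.0, -1.0]]
ft_force: [0.6, -0.1, -2.7]
grip_width: 0.015
gripper_force: 58.5
```

{"name": "jog_arm", "arguments": {"hand": [0,0,0,0,0], "travel": [[-0.003,-0.016,0],[-0.002,-0.013,0],[-0.002,-0.01,0],[-0.001,-0.006,0],[0,-0.002,0]], "yaw": [0,0,0,0,0]}}

```text
time_s: 17.27
position: [0.4717, -0.2951, 0.2333]
tool_rot: [[-0.971, 0.238, -0.0], [0.238, 0.971, 0.0], [0.0, 0.0, -1.0]]
ft_force: [-0.7, 0.2, -2.0]
grip_width: 0.0148
gripper_force: 58.5
```

```bash
python3 - <<'E'
from h import *
s=env.observe(); print(s['position'],s['ft_force'],s['wrist_torque'],s['grip_width'],s['q'])
snap('wrist','w5.png'); snap('top','t5.png'); snap('scene','s5.png')
a=cv2.imread('pics/s5.png')[60:340,120:440]; b=cv2.imread('pics/w5.png')
cv2.imwrite('pics/c5.png',np.hstack([cv2.resize(a,(400,350)),cv2.resize(b,(400,350))]))
E
```

```text
[ 0.47167285 -0.29511272  0.23330901] [-0.72896833  0.16613344 -1.95337697] [ 0.0188123   0.04149276 -0.02315874] 0.014845650021409336 [-4.42266916e+01  2.30862135e+01  7.48378173e+01  4.27477417e-03
  8.20810679e+01 -1.20485013e+02]
```

View pics/c5.png

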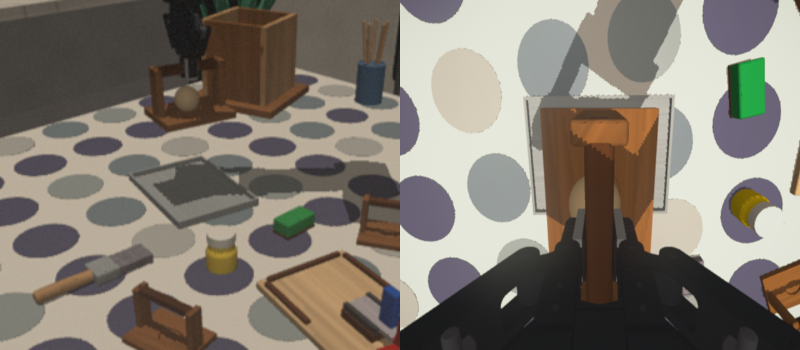

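The tray is held level, with the ball in its pocket at left-crop px (187,98). In the wrist view the tray is laterally centred over the drip tray (both at about 600). It needs a 4 mm trim in x, then a settle.

{"name": "jog_arm", "arguments": {"hand": [0,0,0,0,0], "travel": [[0.001,0,0],[0.002,0,0],[0.001,0,0],[0,0,0],[0,0,0]], "yaw": [0,0,0,0,0]}}

```text
time_s: 18.05
position: [0.4757, -0.295, 0.2333]
tool_rot: [[-0.971, 0.238, -0.0], [0.238, 0.971, 0.0], [0.0, 0.0, -1.0]]
ft_force: [1.5, 1.1, -2.4]
grip_width: 0.0151
gripper_force: 58.5
```

{"name": "jog_arm", "arguments": {"hand": [0,0,0,0,0], "travel": [[0,0,0],[0,0,0],[0,0,0],[0,0,0],[0,0,0]], "yaw": [0,0,0,0,0]}}

```text
time_s: 18.68
position: [0.4757, -0.295, 0.2333]
tool_rot: [[-0.971, 0.238, -0.0], [0.238, 0.971, 0.0], [0.0, -0.0, -1.0]]
ft_force: [0.7, -0.2, -2.9]
grip_width: 0.0151
gripper_force: 58.5
```

```bash
python3 - <<'E'
from h import *
print(env.observe()['position'], env.close_job())
E
```

```text
the job is handed in; nothing more can be done
[ 0.4756812  -0.29497278  0.23330899] None
```

I turned the knob and slid the gate, both to their stops, then carried the tray over and handed the job in at about 18.7 s; by my measurements it is held level and still, centred over the drip tray with its underside about 15 cm up, and the last picture, just before a final 4 mm shift, shows the ball in its pocket.

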